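Load the parts counter, refit its knob and hold it in to run

ROBOT

A 6-joint arm with a two-finger parallel gripper is mounted at the origin on a cart in front of the work surface, level with it; the furniture and walls round the work are solid. World frame = base frame: x ahead of the robot, y to its left, z up, the work surface at z = 0. Lengths are in m, angles in rad, forces in N, time in s.
With the tool pointing down it reaches from about 0.325 to 0.775 m from the base axis. Payload 9.3 kg.
Tool frame: the origin (TCP) lies at the centre of the arm's flange, where the gripper is bolted on; the fingertips stand 173 mm ahead of it and the grasp point (between the pads) lies 155 mm ahead of it (robot.nose_length is the distance from the TCP to the fingertips, in m); z points along the fingers, y is the line along which they close (so a half turn about z gives the same grasp; the last joint's range is limited). The gripper opens to 85 mm and grips with 20 to 120 N. Pads are 22 mm wide; open, the fingers measure 114 mm over their backs; the gripper's body (76 mm by 85 mm) begins 54 mm behind the grasp point. The pads swing forward as they close: fully open they stand 13 mm farther back than shut.
Start: joints at [-1.311, 0.259, 0.021, 1.334, 0, 1.418], TCP at [0.221, -0.504, 0.405] pointing down, gripper open.
Joint ranges: [-3.04, 3.04], [-0.91, 1.82], [-1.04, 1.36], [-1.92, 1.95], [-1.52, 1.45], [-3.14, 3.14]. Speed limits (rad/s): [2.22, 2.22, 2.79, 3.14, 3.14, 3.14].

INTERFACE

Orientations are given as a unit quaternion [x, y, z, w].
In Python, from cell import robot gives the robot as it stands.
- The arm moves only by the tool jog_arm, never from a script. Its argument "steps" is a list of rows, each a list of 5 numbers: the shift along the tool's x, y, z in mm, then the turn about the tool's z in rad, then the finger opening in mm, from 0 to 85.4. A call has 1 to 20 rows; each row is the pose to reach, as a shift and turn from the pose commanded when the call began, along the tool's axes at that moment; what a row does not reach only later rows make up. A row lasts 1/8 s, in which the tool goes at most 62.5 mm and 10.7 degrees, less where a joint would pass 70% of its speed; a pose out of reach is approached as far as the arm can. A call with a gripper value outside its range is refused whole. The fingers move at their own pace and stop on an object; the grip force is fixed at half the most. Time passes only in rows, so rows that repeat a pose let the fingers close. It gives the time, the measured TCP pose, the force, the opening and the grip force at its end, in the units of the state.
- robot.get_obs(): the state, without advancing time (a new reading comes with each control period).
- robot.read_camera(name): name is "scene" or "top" or "wrist"; returns a dict with "pixels" (384x512x3 uint8, red, green, blue), "z_map" (384x512 float32, m along the optical axis (not along the pixel's ray), 0 where there is no reading), "fx", "fy", "cx", "cy" (pixels), "R" (3x3) and "t" (3): a world point X has camera coordinates R X + t. Camera axes: x right, y down, z forward; pixel columns grow to the right and rows downward; lengths in m; the calibration is good to about 2 mm. The wrist camera is an equidistant fisheye: a pixel r from the principal point sees the ray r / f radians off the axis. A picture is of the moment at which its call begins.
- robot.sign_off(): hands the job in; it is judged then, once.
The state is a dict: "time_s": time; "joints": joint angles; "qd": joint speeds; "joint_torque": joint torques, N m; "tcp_pos": TCP position; "eef_rot": TCP orientation; "wrist_force": force on the tool from outside, world axes, zero at the start; "torque": the same for the moment, N m; "gripper_width": finger opening in m; "grasp_force": force on a finger pad.
Only numpy, scipy, OpenCV 4.12 (cv2) and the standard library are available. Lean on these libraries where they do the work, as an engineer would, in place of code of your own. Each camera call takes 0.05 s, during which the arm holds its last target. There are 200 camera calls.

TASK

Load the benchtop parts counter: lift the handle of its hinged loading tray until all five hexagonal spacers have slid into the hopper, and lower the tray back flat. Then take the loose control knob, turn it so that the flat in its bore matches the flat of the counter's D-shaped shaft and push it fully home; the counter runs only while this control is pushed in, so press it all the way in and finish there, with the gripper still on the knob holding it in. Leave the other things on the desk where they are.

Things in the scene. Friction and masses are not known exactly. Their poses are not given: they have to be found in the camera images.
- hopper (a point): Middle of the hopper floor, 29 mm above the desk, on the counter: a fixed grey bench machine (plinth 150 x 296 mm, control box 64 mm high at its right end), at another place and yaw each time. The hopper is an open aluminium box, 110 x 89 mm inside (x, y), its rim 56 mm above this point. The point's axes are the machine's: x away from its front, y to its left, z up.
- tray_handle (a point): Middle of the black round handle bar of the loading tray: 10 mm thick, 80 mm long along the machine's x (grip it within 20 mm of the middle, fingers closing along the machine's y). With the tray down the bar's axis is 128 mm above the desk, 15 mm above the top of the tray's walls and 21 mm outside its end wall.
- tray_hinge (a point): Middle of the tray's hinge, on the hopper's left rim, 88 mm above the desk; the hinge axis is the machine's x. With the tray down the handle bar is 111 mm to its left (+y) and 40 mm higher; it swings on a radius of 118 mm, up and over to the right. Mind the wall shelf above the back of the desk: its front edge is at x = 0.59 m, its underside 0.60 m above the desk (its brackets: 0.545 m).
- tray (a joint): Angle of the loading tray (aluminium, 92 x 98 mm, 24 mm walls on three sides, open towards the hopper): 0 = down flat, growing as the handle is lifted, stop at 1.2 rad. The spacers slide off at about 0.5 to 0.7 rad. Turns freely, weighs 0.16 kg; let go below about 1 rad it falls back by its weight.
- spacer_1: A brass hexagonal spacer, 16 mm across flats, 18 mm long, standing in the loading tray at the start; origin at the centre of its underside.
- spacer_2: A brass hexagonal spacer, 16 mm across flats, 18 mm long, lying in the loading tray at the start; origin at the centre of its underside.
- spacer_3: A brass hexagonal spacer, 16 mm across flats, 18 mm long, standing in the loading tray at the start; origin at the centre of its underside.
- spacer_4: A brass hexagonal spacer, 16 mm across flats, 18 mm long, lying in the loading tray at the start; origin at the centre of its underside.
- spacer_5: A brass hexagonal spacer, 16 mm across flats, 18 mm long, standing in the loading tray at the start; origin at the centre of its underside.
- knob: Loose black control knob, bore down on the desk: fluted hub 36 mm wide, 18 mm high, and on it an upright grip bar 10 mm wide, 14 mm high, 36 mm long (total height 32 mm). One end of the bar has a pointed nose (22 mm from the axis) and a white line on top of that half: the pointer. Origin: centre of the underside; z up, x along the bar to the pointer. About 35 g.
- knob_bore (a point): Mouth of the knob's blind D-shaped bore, at the centre of its underside: 13.6 mm in diameter, 14 mm deep, its flat on the pointer's side (+x), 3.8 mm from the axis.
- shaft_tip (a point): Centre of the top of the upright steel D-shaft on the control box, 86 mm above the desk at rest, 22 mm above the panel; 12 mm in diameter, end chamfered, flat 3 mm from the axis. x points out of the flat: the knob's pointer must point the same way, within about 0.1 rad, to slip on. With the knob fully home its underside is 14 mm below this point.
- shaft (a joint): Turn of the shaft in the machine, rad; differs at the start, turns with light friction (0.02 N m), as an endless control does.
- run_push (a joint): How far the shaft is pushed in against its spring, m: 0 at rest, 0.004 at its stop. The spring begins at 3 N and reaches 8 N at the stop.
- screw_dish: Steel dish, 74 mm wide, 14 mm high, under the trough in front of the counter. Bystander.
- charger: White wall charger, 66 x 41 x 28 mm. Bystander.
- suction_cup: Red suction cup with a ring, 50 mm wide, 44 mm high. Bystander.
- driver_red: Precision screwdriver, 134 mm long. Bystander.

How it is judged:
On the way, in this order (a step that is already met when the one before it is completed fails the run):
1. all five spacers lie in the hopper (horizontal distance between each of spacer_1, spacer_2, spacer_3, spacer_4, spacer_5 and hopper below 0.068 m and z of each of spacer_1, spacer_2, spacer_3, spacer_4, spacer_5 in the frame of hopper below 0.045 m), for 0.2 s.
2. tray lowered again and the knob home on the shaft, flat to flat (value of joint tray below 0.1 rad and horizontal distance between knob and shaft_tip below 0.003 m and z of knob in the frame of shaft_tip below -0.012 m and angle between the x axis of knob and the x axis of shaft_tip, either way round below 0.25 rad and angle between knob's own z axis and vertical below 0.12 rad), for 0.2 s.
At the end, for the whole second after the job is handed in: All five spacers in the hopper below its rim; tray down (under 0.1 rad); knob on the shaft (axis within 3 mm, underside at least 12 mm below the shaft tip, flats matched); the gripper holds it in: control pushed at least 2.5 of its 4 mm, fingers on the knob with over 2 N (all of step 1 and all of step 2 and value of joint run_push above 0.0025 m and contact force between the fingers and knob above 2 N); the arm keeps its last pose, push and grip.
It fails at once if the steel dish is pushed more than 30 mm (distance of screw_dish from where it was at the start of the episode above 0.03 m).
It fails at once if the charger is pushed more than 30 mm (distance of charger from where it was at the start of the episode above 0.03 m).
It fails at once if the suction cup is pushed more than 30 mm (distance of suction_cup from where it was at the start of the episode above 0.03 m).
It fails at once if the screwdriver is pushed more than 30 mm (distance of driver_red from where it was at the start of the episode above 0.03 m).
It also fails if it takes over 64 s, if anything falls off the work surface, if the arm or the gripper's body presses on something with over 40 N, if the wrist force passes 120 N, or if a joint passes its speed limit or range.

## Working session

There is one attempt and no reset: what is moved stays moved. The work goes in short steps, Python scripts to look and compute and a tool call to move; the robot and the scene stay as the last step left them, time stands still between calls to the robot, and variables do not carry over. Pictures are saved under pics/ and viewed, at most 10 in all, crops included, and the job is handed in when it is done.

Besides the shell and the picture viewer there is one more tool, called after "Request:" as name([rows], argument=value, ...), one row to a line, values as JSON. jog_arm: Moves the arm, as the interface text tells. Its arguments: {"type":"object","properties":{"steps":{"type":"array","items":{"type":"array","items":{"type":"number"}}}},"required":["steps"]}

```bash
mkdir -p pics; ls
cat > h.py <<'E'
import numpy as np, cv2
from cell import robot
def cam(n):
    c=robot.read_camera(n); np.savez(n+'.npz',**c); return c
def load(n): return dict(np.load(n+'.npz'))
def pt(c,u,v):  # from depth
    z=c['z_map'][v,u]; X=np.array([(u-c['cx'])/c['fx']*z,(v-c['cy'])/c['fy']*z,z]); return c['R'].T@(X-c['t'])
def world(c):
    v,u=np.mgrid[:384,:512]; z=c['z_map']; X=np.stack([(u-c['cx'])/c['fx']*z,(v-c['cy'])/c['fy']*z,z],-1)
    return (X-c['t'])@c['R']
def ray(c,u,v,h):
    d=c['R'].T@np.array([(u-c['cx'])/c['fx'],(v-c['cy'])/c['fy'],1]); o=-c['R'].T@c['t']; return o+d*(h-o[2])/d[2]
E
python3 - <<'E'
from h import *
for n in('scene','top'):
    c=cam(n); cv2.imwrite(f'pics/{n}.png',c['pixels'][...,::-1]); print(n,c['fx'],c['cx'],c['cy'],-c['R'].T@c['t'],c['R'].round(3).tolist())
print(robot.get_obs())
E
```

```text
pics
scene 349.5811218083483 261.5467244690407 190.00214718926273 [-0.07824702  0.49346568  0.61988232] [[-0.672, -0.741, 0.012], [-0.428, 0.375, -0.822], [0.604, -0.558, -0.569]]
top 386.756035688596 249.9910248722698 185.54309112201872 [ 0.29512057 -0.00660557  1.07575394] [[-0.002, -1.0, -0.02], [-0.984, 0.005, -0.179], [0.179, 0.019, -0.984]]
{'time_s': 0.1, 'joints': array([-1.31057729e+00,  2.59121495e-01,  2.08534675e-02,  1.33372884e+00,
        2.92217954e-05,  1.41820157e+00]), 'qd': array([-0.00119202, -0.0015068 ,  0.00153812,  0.00286548,  0.00111977,
        0.00312245]), 'joint_torque': array([ 4.32803718e-03, -5.56696808e+01,  3.45070481e+01,  1.17067623e-02,
       -2.48810875e-04, -1.17272899e-05]), 'tcp_pos': array([ 0.22064203, -0.50374736,  0.40414056]), 'eef_rot': array([ 9.78773443e-01,  2.04944349e-01, -1.76965877e-05, -6.00188971e-04]), 'wrist_force': array([-0.16233999,  0.59431589, -0.44748278]), 'torque': array([-0.04896768,  0.06218024, -0.01012609]), 'grasp_force': 0.0, 'gripper_width': 0.08546906884265448}
```

View pics/scene.png

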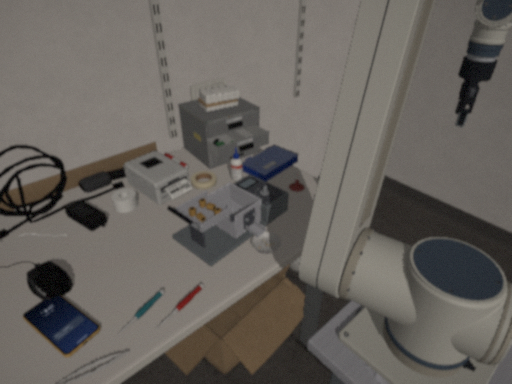

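View pics/top.png

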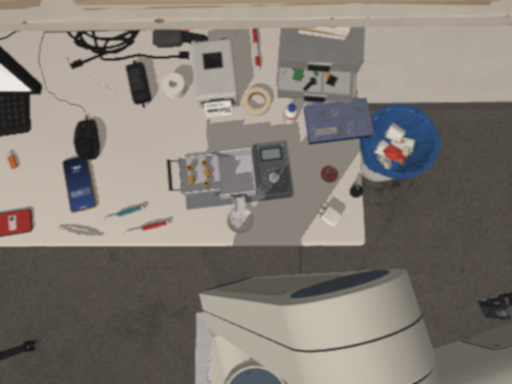

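The top view shows the tray handle at about (170,175), the control box at (272,170) with the shaft near (273,178), and the knob at (357,190) with the white charger at (330,214) beside it. I'll enlarge that part.

Run:
```python
from h import *
c=load('top'); 
p=c['pixels'][125:245,155:375,::-1]; cv2.imwrite('pics/topz.png',cv2.resize(np.clip(p*1.3,0,255).astype('uint8'),None,fx=3.6,fy=3.6,interpolation=cv2.INTER_CUBIC))
W=world(c)
def P(u,v): print((u,v),W[v,u].round(4))
for u,v in [(170,160),(170,175),(170,188),(250,145),(286,142),(292,195),(257,200),(187,205),(273,178),(357,190),(330,214)]: P(u,v)
# control box top z~.064
m=(abs(W[...,2]-.064)<.006); m[:, :240]=0; m[:,300:]=0; m[:130]=0; m[220:]=0
q=W[m][:,:2]; r=cv2.minAreaRect((q*1000).astype('float32')); print(len(q),r)
# shaft tip
m=(abs(W[...,2]-.086)<.007); m[:, :255]=0; m[:,295:]=0; m[:140]=0; m[205:]=0
print(m.sum(), np.argwhere(m).mean(0), np.median(W[m],0))
m=(W[...,2]>.01)&(W[...,2]<.05); m[:,:340]=0;m[:,364:]=0;m[:175]=0;m[205:]=0
print(m.sum(), np.argwhere(m).mean(0), W[m].mean(0),W[m][:,2].max())
m=(abs(W[...,2]-.128)<.012); m[:,:160]=0;m[:,180:]=0;m[:150]=0;m[200:]=0
print(m.sum(), np.argwhere(m).mean(0), W[m].mean(0),np.argwhere(m).min(0),np.argwhere(m).max(0))
```

```text
(170, 160) [0.5368 0.2163 0.1196]
(170, 175) [0.4946 0.2115 0.1342]
(170, 188) [0.4617 0.2105 0.1335]
(250, 145) [0.6097 0.014  0.0013]
(286, 142) [ 0.6194 -0.09   -0.004 ]
(292, 195) [ 0.464  -0.1039 -0.0022]
(257, 200) [ 0.448  -0.0054  0.0133]
(187, 205) [0.4349 0.1892 0.0123]
(273, 178) [ 0.4963 -0.0477  0.0807]
(357, 190) [ 0.4712 -0.2772  0.0343]
(330, 214) [ 0.4064 -0.2022  0.0308]
1858 ((524.3646240234375, -23.923049926757812), (150.86740112304688, 139.41693115234375), 5.37101411819458)
18 [179.38888889 269.38888889] [ 0.49807187 -0.04755039  0.08573212]
140 [190.14285714 355.77142857] [ 0.47256663 -0.2764611   0.02390214] 0.03579271445277939
147 [175.06802721 169.44897959] [0.49532341 0.21372466 0.13041633] [159 166] [190 178]
```

View pics/topz.png

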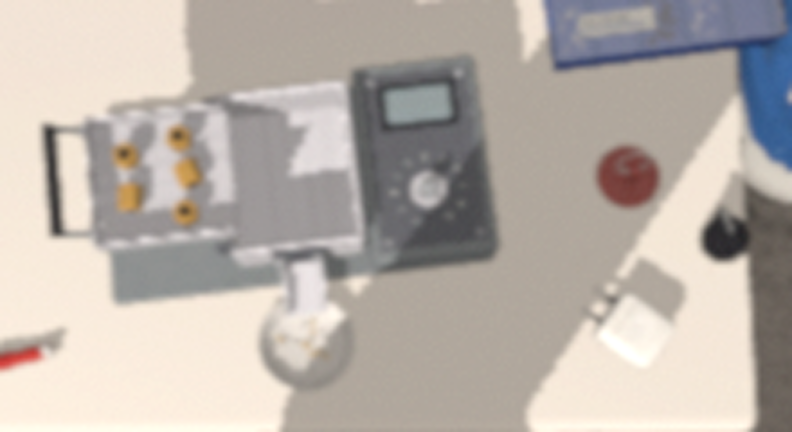

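The enlargement shows the machine at about 5° yaw, the bar's ends at about (45,127) and (58,235), the spacers in the tray, and the knob at (725,238) with its pointer up or slightly left. I'll work out the move to above the handle.

```bash
cat >> h.py <<'E'
from scipy.spatial.transform import Rotation as Rn
def go(p,yaw):  # world TCP target & tool x yaw -> tool shift mm, turn options
    o=robot.get_obs(); R=Rn.from_quat(o['eef_rot']).as_matrix(); d=R.T@(np.array(p)-o['tcp_pos'])*1000
    y0=np.arctan2(R[1,0],R[0,0]); t=-(yaw-y0); print('shift',d.round(1),'turn',round(t,3),round((t+np.pi)%(2*np.pi)-np.pi,3),'yaw0',round(y0,3))
E
python3 - <<'E'
from h import *
c=load('top')
# bar dark mask
g=c['pixels'].max(2); m=np.zeros_like(g); m[156:194,164:176]=(g[156:194,164:176]<75); 
n,l,s,ce=cv2.connectedComponentsWithStats(m); k=1+np.argmax(s[1:,4]); print(s[k],ce[k])
ys,xs=np.nonzero(l==k)
P=np.array([ray(c,u,v,.13)[:2] for u,v in zip(xs,ys)]); print(cv2.fitLine((P*1000).astype('float32'),2,0,.01,.01).ravel(),P.min(0),P.max(0),P.mean(0))
b=P.mean(0); go([*b,.345],.094+np.pi)
E
```

```text
[168 161   4  29  47] [169.27659574 174.4893617 ]
[9.9376756e-01 1.1147239e-01 4.9687271e+02 2.1432648e+02] [0.45979529 0.20867025] [0.53162325 0.21880985] [0.49687271 0.21432648]
shift [ 541.1 -546.9   59.9] turn -2.823 -2.823 yaw0 0.413
```

Request:
jog_arm([
  [36,-36,0,-0.18,85],
  [72,-73,0,-0.36,85],
  [108,-109,0,-0.54,85],
  [144,-146,0,-0.72,85],
  [180,-182,0,-0.9,85],
  [216,-219,0,-1.08,85],
  [253,-255,0,-1.26,85],
  [289,-292,0,-1.44,85],
  [325,-328,0,-1.62,85],
  [361,-365,10,-1.8,85],
  [397,-401,20,-1.98,85],
  [433,-438,30,-2.16,85],
  [469,-474,40,-2.34,85],
  [505,-511,50,-2.52,85],
  [541,-547,60,-2.7,85],
  [541,-547,60,-2.82,85],
  [541,-547,60,-2.82,70],
])

```text
time_s: 2.22
tcp_pos: [0.4967, 0.2148, 0.344]
eef_rot: [-0.046, 0.999, -0.0, -0.001]
wrist_force: [0.5, -0.2, -0.6]
gripper_width: 0.0705
grasp_force: 0.0
```

Run:
```python
from h import *
c=cam('wrist'); cv2.imwrite('pics/w1.png',c['pixels'][...,::-1]); print(c['fx'],c['cx'],c['cy'],(-c['R'].T@c['t']).round(4),c['R'].round(3).tolist())
o=robot.get_obs();print(o['time_s'],o['tcp_pos'],o['eef_rot'],o['joints'],o['gripper_width'])
```

```text
297.3186396354542 252.10589132139887 194.9650812459282 [0.4168 0.2081 0.3128] [[-0.092, 0.996, 0.0], [0.946, 0.087, 0.314], [0.312, 0.029, -0.95]]
2.275 [0.49662025 0.21432242 0.3443386 ] [-4.43934967e-02  9.99014024e-01 -1.22568853e-04 -4.26469771e-04] [ 2.52248887e-01  2.68044493e-01 -1.20991780e-01  1.18264522e+00
 -6.38599636e-05  1.63432724e-01] 0.06989719002984807
```

View pics/w1.png

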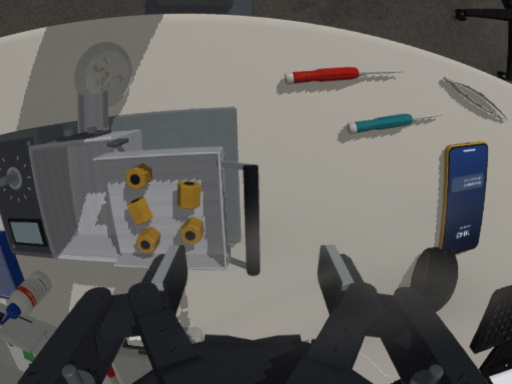

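The wrist view shows the bar at column 252 (rows 165 to 272), centred between the fingers, and the tray with the five spacers. I'll fix the bar's centre and yaw with the fisheye rays.

```bash
cat >> h.py <<'E'
def fray(c,u,v,h):
    a=np.array([(u-c['cx']),(v-c['cy'])]); r=np.hypot(*a); th=r/c['fx']; d=np.array([*(a/r*np.sin(th)),np.cos(th)])
    d=c['R'].T@d; o=-c['R'].T@c['t']; return o+d*(h-o[2])/d[2]
E
python3 - <<'E'
from h import *
c=load('wrist')
g=c['pixels'].max(2); m=np.zeros_like(g); m[160:280,238:268]=(g[160:280,238:268]<70)
n,l,s,ce=cv2.connectedComponentsWithStats(m); k=1+np.argmax(s[1:,4]); print(s[k],ce[k])
ys,xs=np.nonzero(l==k)
P=np.array([fray(c,u,v,.131)[:2] for u,v in zip(xs,ys)]); f=cv2.fitLine((P*1000).astype('float32'),2,0,.01,.01).ravel();print(f,np.arctan2(f[1],f[0]),P.min(0),P.max(0),(P.min(0)+P.max(0))/2)
b=(P.min(0)+P.max(0))/2; go([*b,.289],.1+np.pi)
E
```

```text
[ 242  165   18  110 1450] [251.38068966 216.88482759]
[9.9372143e-01 1.1188284e-01 4.9281638e+02 2.1471255e+02] 0.112117596 [0.45668113 0.20567897] [0.53681439 0.22383249] [0.49674776 0.21475573]
shift [-0.2  0.4 55.3] turn -6.294 -0.011 yaw0 -3.053
```

Request:
jog_arm([
  [0,0,28,-0.02,70],
  [0,0,55,-0.02,60],
  [0,0,55,-0.02,40],
  [0,0,55,-0.02,20],
  [0,0,55,-0.02,5],
  [0,0,55,-0.02,5],
  [0,0,55,-0.02,5],
  [0,0,55,-0.02,5],
  [0,0,55,-0.02,5],
])

```text
time_s: 3.4
tcp_pos: [0.497, 0.2144, 0.2911]
eef_rot: [-0.055, 0.998, 0.0, 0.001]
wrist_force: [-1.3, 0.5, 7.5]
gripper_width: 0.0075
grasp_force: 58.8
```

Request:
jog_arm([
  [0,-2,-5,0,5],
  [0,-5,-11,0,5],
  [0,-7,-16,0,5],
  [0,-10,-21,0,5],
  [0,-13,-26,0,5],
  [0,-17,-31,0,5],
  [0,-20,-36,0,5],
  [0,-24,-40,0,5],
  [0,-28,-44,0,5],
  [0,-33,-48,0,5],
  [0,-37,-52,0,5],
  [0,-42,-56,0,5],
  [0,-47,-59,0,5],
  [0,-52,-62,0,5],
  [0,-57,-65,0,5],
  [0,-62,-67,0,5],
  [0,-68,-70,0,5],
  [0,-73,-72,0,5],
  [0,-73,-72,0,5],
  [0,-73,-72,0,5],
])

```text
time_s: 5.9
tcp_pos: [0.505, 0.1421, 0.3641]
eef_rot: [-0.056, 0.998, 0.001, 0.002]
wrist_force: [-1.4, 4.7, 14.0]
gripper_width: 0.0074
grasp_force: 61.9
```

Run:
```python
from h import *
a=cam('scene')['pixels'][140:290,140:340,::-1]; b=cam('wrist')['pixels'][...,::-1]
a=cv2.resize(a,(400,300),interpolation=cv2.INTER_CUBIC); b=cv2.resize(b,(400,300))
cv2.imwrite('pics/lift.png',np.hstack([a,b]))
```

```text
(no output)
```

View pics/lift.png

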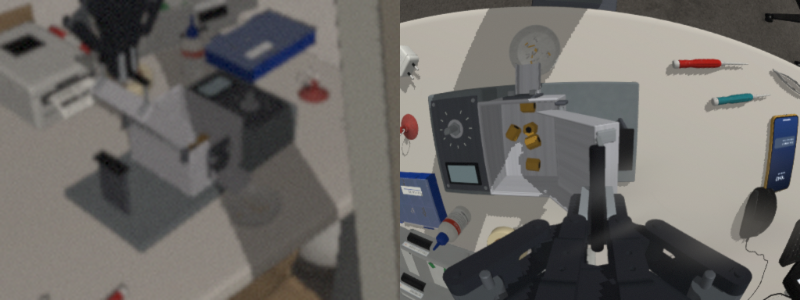

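The left view shows the tray raised, held by the gripper. The wrist view shows all five spacers in the hopper, around (513–535,107–164). I'll lower the tray along the same arc.

Request:
jog_arm([
  [0,5,2,0,5],
  [0,11,5,0,5],
  [0,16,7,0,5],
  [0,21,10,0,5],
  [0,26,13,0,5],
  [0,31,16,0,5],
  [0,36,20,0,5],
  [0,40,24,0,5],
  [0,45,28,0,5],
  [0,49,32,0,5],
  [0,53,36,0,5],
  [0,56,41,0,5],
  [0,60,46,0,5],
  [0,63,51,0,5],
  [0,66,56,0,5],
  [0,68,61,0,5],
  [0,71,67,0,5],
  [0,73,72,0,5],
  [0,73,72,0,5],
])

```text
time_s: 8.38
tcp_pos: [0.4972, 0.2143, 0.2894]
eef_rot: [-0.056, 0.998, -0.0, 0.0]
wrist_force: [6.5, 0.5, 2.2]
gripper_width: 0.007
grasp_force: 66.1
```

Request:
jog_arm([
  [0,0,0,0,20],
  [0,0,0,0,40],
  [0,0,0,0,60],
  [0,0,-10,0,70],
  [0,0,-60,0,85],
  [0,0,-100,0,85],
])

```text
time_s: 9.12
tcp_pos: [0.4966, 0.2142, 0.392]
eef_rot: [-0.056, 0.998, 0.0, 0.0]
wrist_force: [0.6, 0.7, -0.7]
gripper_width: 0.0849
grasp_force: 0.0
```

Run:
```python
from h import *
c=cam('wrist'); t=cam('top')
a=t['pixels'][135:215,160:300,::-1]
cv2.imwrite('pics/down.png',np.hstack([cv2.resize(a,(525,300),interpolation=cv2.INTER_CUBIC),c['pixels'][:300,:270,::-1]]))
# knob position, pointer (no occlusion expected): go above it
go([.4726,-.2765,.30],0)
# shaft tip
m=np.zeros((384,512),'uint8'); W=world(t)
mm=(abs(W[...,2]-.086)<.007); mm[:,:255]=0; mm[:,295:]=0; mm[:140]=0; mm[205:]=0
print(mm.sum(),np.median(W[mm],0)); print(robot.get_obs()['joints'])
```

```text
shift [  79.5 -485.3   93.6] turn -3.03 -3.03 yaw0 -3.03
18 [ 0.49801303 -0.04744411  0.08596055]
[ 2.52179845e-01  2.44005194e-01 -2.38876516e-02  1.29536614e+00
  4.24000546e-05  1.40905444e-01]
```

View pics/down.png

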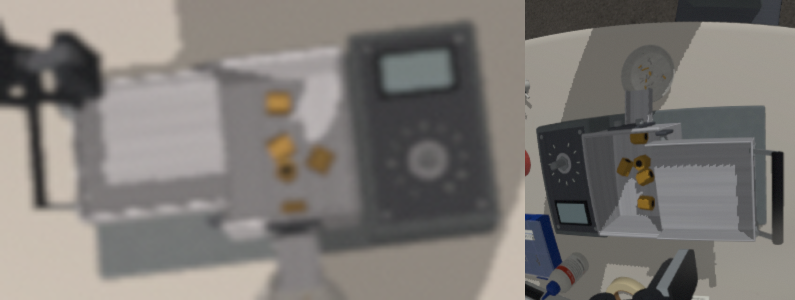

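The tray is flat and empty, and the five spacers lie in the hopper at about (280–320,100–210) in the left panel. Next I'll take a close look at the shaft on the way to the knob.

Request:
jog_arm([
  [5,-55,0,0,60],
  [11,-110,10,0,60],
  [17,-165,30,0,60],
  [23,-220,50,0,60],
  [28,-260,62,0,60],
  [28,-260,62,0,60],
  [28,-260,62,0,60],
])

```text
time_s: 10.1
tcp_pos: [0.4977, -0.0471, 0.3278]
eef_rot: [-0.055, 0.998, 0.0, -0.0]
wrist_force: [-0.9, -0.4, 0.2]
gripper_width: 0.0601
grasp_force: 0.0
```

Run:
```python
from h import *
c=cam('wrist'); np.savez('w_shaft.npz',**c)
R,t=c['R'],c['t']; X=R@np.array([.498,-.0475,.086])+t; th=np.arctan2(np.hypot(X[0],X[1]),X[2]); u,v=c['fx']*th*X[:2]/np.hypot(X[0],X[1])+[c['cx'],c['cy']]; print(u,v)
u,v=int(u),int(v); u0,v0=max(u-50,0),max(v-37,0); print(u0,v0)
cv2.imwrite('pics/shaft.png',cv2.resize(c['pixels'][v0:v0+75,u0:u0+100,::-1],None,fx=8,fy=8,interpolation=cv2.INTER_CUBIC))
go([.4726,-.2765,.30],-3.03)
```

```text
250.42942938837436 208.1820126615438
200 171
shift [  50.6 -225.6   27.9] turn 0.0 0.0 yaw0 -3.03
```

View pics/shaft.png

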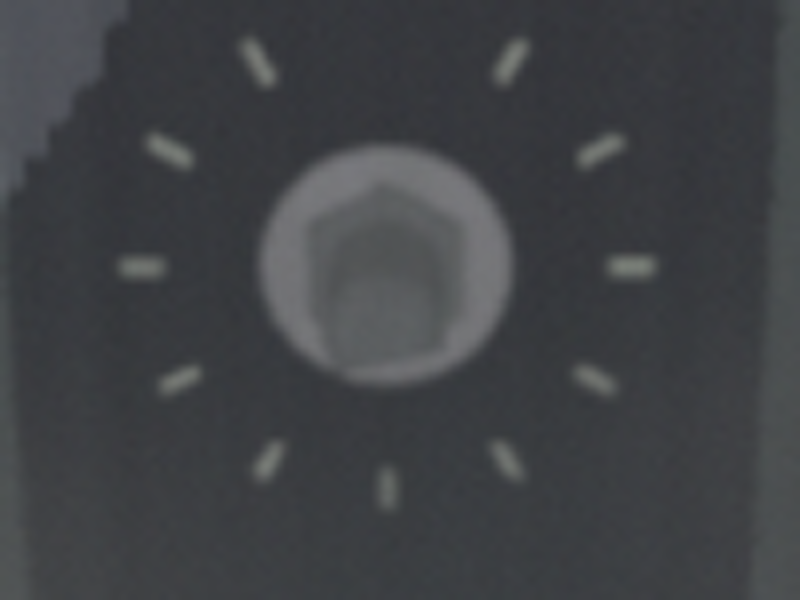

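The shaft top is at about (385,300) in the crop. Its flat is the lower edge, from about (330,370) to (450,345), facing +x. I'll measure that edge at sub-pixel level.

Run:
```python
from h import *
c=load('w_shaft'); g=c['pixels'].mean(2)
print(g[196:222,232:266].astype(int))
g=cv2.GaussianBlur(g,(0,0),.6); pts=[]
for u in range(240,257):
    col=g[207:222,u]; d=np.diff(col); i=int(np.argmax(d[:11])); 
    if 0<i<len(d)-1:
        a,b,e=d[i-1:i+2]; i=i+.5*(a-e)/(a-2*b+e)
    pts.append((u,207.5+i)); 
print([(u,round(v,2)) for u,v in pts])
P=[fray(c,u,v,.086) for u,v in pts]; print(np.array(P).round(4)[:, :2].tolist())
```

```text
[[ 57  60  78 102 114 118 119 118 118 112 107 104  98  96  95  93  94  96
   95  94  98 104 112 118 119 120 121 118 112  93  68  57  56  56]
 [ 60  67  91 112 116 117 118 114 107 103  96  96  95  95  95  92  94  95
   94  97  95  96 100 106 112 118 120 120 118 103  77  59  57  56]
 [ 59  79 106 114 115 116 110 100  95  94  94  95  95  92  91  89  89  90
   91  94  96  94  93  94 101 108 117 117 119 112  94  68  59  58]
 [ 65  88 113 116 115 112 102  92  93  95  94  93  90  88  86  84  84  84
   86  89  93  93  94  94  94 101 113 119 118 117 104  77  58  56]
 [ 73  98 112 116 115 112 101  93  95  94  91  88  85  85  83  84  83  83
   84  86  87  90  92  95  95 100 111 118 118 116 110  89  62  57]
 [ 77 105 113 116 113 112 102  94  94  93  87  84  84  85  83  83  83  83
   83  84  84  85  90  94  94 100 110 118 118 119 115  95  64  56]
 [ 83 110 116 116 117 112 101  93  93  90  85  84  84  84  84  83  82  83
   83  84  83  83  87  91  94  99 111 117 119 118 116 100  67  57]
 [ 85 112 114 115 115 113 104  94  92  88  84  84  84  84  83  82  83  83
   83  84  84  83  85  90  93 100 111 1
[... 2632 characters left out ...]
)), (243, np.float64(208.38)), (244, np.float64(216.14)), (245, np.float64(216.12)), (246, np.float64(216.02)), (247, np.float64(215.83)), (248, np.float64(215.66)), (249, np.float64(215.57)), (250, np.float64(215.39)), (251, np.float64(215.16)), (252, np.float64(214.86)), (253, np.float64(214.56)), (254, np.float64(214.3)), (255, np.float64(214.09)), (256, np.float64(211.01))]
[[0.5013, -0.0551], [0.4982, -0.0547], [0.4986, -0.0539], [0.4988, -0.0531], [0.505, -0.0517], [0.5049, -0.0509], [0.5048, -0.0502], [0.5045, -0.0494], [0.5043, -0.0487], [0.5041, -0.0479], [0.5039, -0.0472], [0.5036, -0.0464], [0.5033, -0.0457], [0.503, -0.045], [0.5027, -0.0442], [0.5024, -0.0435], [0.4998, -0.043]]
```

Request:
jog_arm([
  [11,-50,0,0,60],
  [22,-100,0,0,60],
  [34,-150,0,0,60],
  [45,-200,10,0,60],
  [51,-226,28,0,60],
  [51,-226,28,0,60],
  [51,-226,28,0,60],
])

```text
time_s: 11.02
tcp_pos: [0.4726, -0.2763, 0.3002]
eef_rot: [-0.056, 0.998, 0.0, 0.0]
wrist_force: [0.1, 1.0, 0.0]
gripper_width: 0.06
grasp_force: 0.0
```

Run:
```python
from h import *
c=cam('wrist'); np.savez('w_knob.npz',**c); g=load('w_shaft')['pixels'][188:226,230:268,::-1].astype(float)
g=np.clip((g-45)*3,0,255).astype('uint8')
R,t=c['R'],c['t']; X=R@np.array([.4726,-.2765,.03])+t; th=np.arctan2(np.hypot(X[0],X[1]),X[2]); u,v=c['fx']*th*X[:2]/np.hypot(X[0],X[1])+[c['cx'],c['cy']]; print(u,v)
u,v=int(u),int(v); k=c['pixels'][v-38:v+38,u-38:u+38,::-1].astype(float); k=np.clip(k*2.5,0,255).astype('uint8'); print(u-38,v-38)
cv2.imwrite('pics/sk.png',np.hstack([cv2.resize(g,(399,399),interpolation=cv2.INTER_CUBIC),cv2.resize(k,(399,399),interpolation=cv2.INTER_CUBIC)]))
```

```text
250.9411673097335 195.77501009346153
212 157
```

View pics/sk.png

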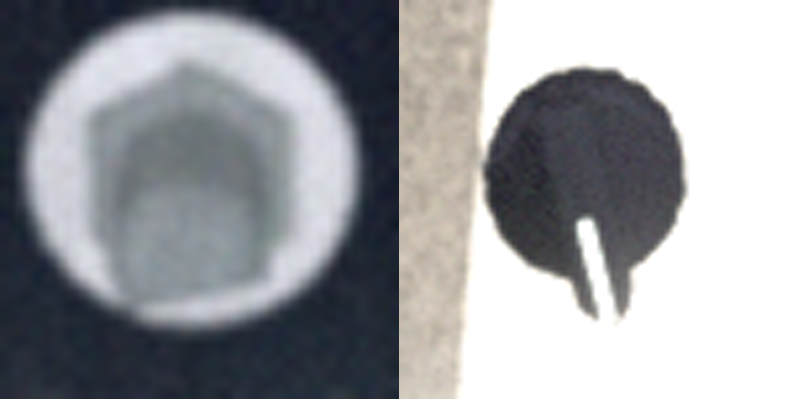

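Left: the flat's edge runs (128,303) to (265,275), and the bushing ring is centred at (192,169). Right: the knob hub is centred at about (585,170), with the white pointer line from (585,222) to (610,320). I'll turn these into world positions.

Run:
```python
from h import *
s=load('w_shaft'); g=s['pixels'].mean(2)
m=np.zeros(g.shape,'uint8'); m[185:225,228:270]=g[185:225,228:270]>85
k=cv2.findContours(m,0,2)[0]; k=max(k,key=cv2.contourArea); e=cv2.fitEllipse(k); print('ring',e)
for h in (.064,.066,.07): print(h,fray(s,*e[0],h).round(4))
w=[fray(s,u,v,h) for u,v,h in ((246,215.9,.086),(254.5,214.1,.086))]; d=w[1]-w[0]; n=np.array([d[1],-d[0]]);n/=np.linalg.norm(n); print('flat yaw',np.arctan2(n[1],n[0]),'mid',(w[0]+w[1])/2,'centre',((w[0]+w[1])/2)[:2]-3e-3*n)
# shaft depth from wrist
W=s['z_map']; print('z tip',W[208,250],W[212,249])
c=load('w_knob'); g=c['pixels'].max(2).astype(int)
def blob(m):
    n,l,st,ce=cv2.connectedComponentsWithStats(m.astype('uint8')); k=1+np.argmax(st[1:,4]); return np.argwhere(l==k)[:,::-1]
M=np.zeros(g.shape,bool); M[160:225,222:275]=g[160:225,222:275]<60; q=blob(M)
hub=q
P=np.array([fray(c,u,v,.018)[:2] for u,v in hub]); print('hub n',len(P)); cc,r=cv2.minEnclosingCircle((P*1000).astype('float32')); print(cc,r)
# top row edge & left/right extents
v=hub[:,1]; print('px ext',hub.min(0),hub.max(0))
M[:]=0; sub=g[194:222,243:258]; 
ins=np.zeros(g.shape,bool); ins[197:217,244:256]=g[197:217,244:256]>75
l=blob(ins); print(len(l),l.min(0),l.max(0))
L=np.array([fray(c,u,v,.032)[:2] for u,v in l])*1000; f=cv2.fitLine(L.astype('float32'),2,0,.01,.01).ravel(); print('line',f,np.arctan2(f[1],f[0]),L.min(0),L.max(0))
print(g[194:222,240:262])
```

```text
ring ((247.837890625, 203.5859832763672), (28.949810028076172, 30.76496124267578), 94.20176696777344)
0.064 [ 0.5025 -0.0493  0.064 ]
0.066 [ 0.5018 -0.0493  0.066 ]
0.07 [ 0.5004 -0.0494  0.07  ]
flat yaw 0.3360010556546346 mid [ 0.50356483 -0.04703234  0.086     ] centre [ 0.50073259 -0.04802149]
z tip 0.22572917 0.2260943
hub n 1196
(474.7078552246094, -278.86376953125) 21.649621963500977
px ext [228 170] [265 216]
63 [246 199] [253 216]
line [ 9.3842167e-01  3.4549209e-01  4.8273370e+02 -2.7695981e+02] 0.35276315 [ 475.06247557 -280.38907027] [ 490.27736511 -272.76033208]
[[ 24  23  27  30  31  28  31  29  31  31  34  32  28  29  31  33  33  31
   29  33  33  32]
 [ 22  22  27  28  32  32  32  33  33  33  34  31  32  31  31  31  31  31
   31  34  32  30]
 [ 26  24  29  29  33  30  30  32  32  33  33  33  33  29  32  33  33  33
   32  32  34  33]
 [ 20  27  25  31  31  32  33  31  34  32  33  35  32  31  35  33  34  33
   34  35  31  35]
 [ 23  22  25  30  32  32  46  63  58  37  32  34  34  33  33  35  35  33
   34  32  34  35]
 [ 25  24  25  30  31  43  99 143 123  52  34  35  3
[... 1387 characters left out ...]
8 166 109  59  50  62 113 166
  189 190 191 192]
 [138 138 138 138 136 115  73  48  49  69 139 179 138  67  53  72 129 177
  190 190 191 190]
 [136 136 137 138 136 130 107  73  55  64 125 177 157  81  61  99 153 186
  191 191 190 190]
 [137 137 138 137 139 150 158 134  93  71 105 157 159  97  88 135 175 190
  190 191 191 189]
 [137 136 136 136 140 160 183 176 158 132 106 124 131  97 126 170 187 190
  191 190 191 189]
 [137 138 137 137 142 163 187 189 187 175 149 122 108 127 167 186 189 189
  189 190 190 190]
 [137 139 140 143 155 176 189 189 190 188 181 166 159 169 185 190 190 189
  189 189 189 189]
 [138 139 151 169 178 187 189 191 190 190 189 187 187 188 189 189 190 189
  189 190 190 190]]
```

```bash
cat >> h.py <<'E'
def knob(c,box):
    u0,u1,v0,v1=box; g=c['pixels'].max(2).astype(int)
    def blob(m):
        n,l,st,ce=cv2.connectedComponentsWithStats(m.astype('uint8')); k=1+np.argmax(st[1:,4]); return np.argwhere(l==k)[:,::-1]
    M=np.zeros(g.shape,bool); M[v0:v1,u0:u1]=g[v0:v1,u0:u1]<70; q=blob(M)
    q0=np.array(q).astype('float32'); (cu,cv_),r=cv2.minEnclosingCircle(q0)
    hub=cv2.convexHull(q0.astype('int32')).reshape(-1,2)
    P=np.array([fray(c,u,v,.018)[:2] for u,v in hub])
    # circle of known radius fitted robustly to the hub outline (nose rejected by soft loss)
    from scipy.optimize import least_squares
    o=least_squares(lambda p:np.hypot(*(P-p[:2]).T)*1e3-18,P.mean(0),loss='soft_l1',f_scale=.5,x_scale=1e-3)
    ctr=o.x
    I=np.zeros(g.shape,'uint8'); cv2.fillConvexPoly(I,hub.astype('int32'),1); I=cv2.erode(I,np.ones((5,5)))
    l=blob((I>0)&(g>85)); L=np.array([fray(c,u,v,.032)[:2] for u,v in l])*1000
    wts=cv2.fitLine(L.astype('float32'),2,0,.01,.01).ravel(); yaw=np.arctan2(wts[1],wts[0]); yaw+=np.pi*(np.dot(wts[:2],L.mean(0)-ctr*1e3)<0)
    n=np.array([-np.sin(yaw),np.cos(yaw)]); off=np.dot(n,wts[2:]-ctr*1e3)
    print('hub',ctr.round(4),'yaw',round(yaw,3),'n',len(L),'line lateral off mm',off.round(2)); return ctr,yaw
E
python3 - <<'E'
from h import *
c=load('w_knob'); k,y=knob(c,(222,275,160,225)); go([*k,.193],y-np.pi)
E
```

```text
hub [ 0.4718 -0.2801] yaw 0.36 n 54 line lateral off mm -0.87
shift [  1.4  -3.7 107.4] turn -0.247 -0.247 yaw0 -3.029
```

Request:
jog_arm([
  [1,-4,30,-0.15,50],
  [1,-4,70,-0.245,40],
  [1,-4,95,-0.245,40],
  [1,-4,105,-0.245,40],
  [1,-4,106,-0.245,25],
  [1,-4,106,-0.245,10],
  [1,-4,106,-0.245,5],
  [1,-4,106,-0.245,5],
  [1,-4,106,-0.245,5],
])

```text
time_s: 12.2
tcp_pos: [0.472, -0.2817, 0.195]
eef_rot: [-0.177, 0.984, -0.001, 0.001]
wrist_force: [0.3, 2.5, 6.8]
gripper_width: 0.0079
grasp_force: 60.3
```

Request:
jog_arm([
  [0,0,0,0,15],
  [0,0,0,0,30],
  [0,0,-10,0,45],
  [0,0,-60,0,60],
  [0,0,-106,0,60],
  [0,0,-106,0,60],
])

```text
time_s: 12.95
tcp_pos: [0.4722, -0.282, 0.3039]
eef_rot: [-0.177, 0.984, -0.003, 0.002]
wrist_force: [0.7, -0.5, -0.2]
gripper_width: 0.0601
grasp_force: 0.0
```

Run:
```python
from h import *
c=cam('wrist'); np.savez('w_knob2.npz',**c); k,y=knob(c,(222,275,160,225)); go([*k,.194],y-np.pi)
o=robot.get_obs(); R=Rn.from_quat(o['eef_rot']).as_matrix(); print(o['tcp_pos'], 'knob in tool', R.T[:2,:2]@(k-o['tcp_pos'][:2])*1e3)
```

```text
hub [ 0.4722 -0.2816] yaw 0.359 n 48 line lateral off mm 0.16
shift [ -0.2   0.3 107.7] turn -0.003 -0.003 yaw0 -2.785
[ 0.47182442 -0.28170084  0.30170728] knob in tool [-0.36638617 -0.03726031]
```

Request:
jog_arm([
  [0,0,40,0,50],
  [0,0,85,0,40],
  [0,0,107,0,40],
  [0,0,107,0,20],
  [0,0,107,0,5],
  [0,0,107,0,5],
  [0,0,107,0,5],
  [0,0,107,0,5],
  [0,0,60,0,5],
  [0,0,10,0,5],
  [0,0,-30,0,5],
  [0,0,-30,0,5],
])

```text
time_s: 14.5
tcp_pos: [0.472, -0.2818, 0.3331]
eef_rot: [-0.177, 0.984, -0.002, 0.002]
wrist_force: [-0.1, 0.9, -1.4]
gripper_width: 0.0289
grasp_force: 59.3
```

Run:
```python
from h import *
o=robot.get_obs(); print(o['tcp_pos'],o['gripper_width'],o['grasp_force'])
go([.5010,-.0488,.31],.33-np.pi)
```

```text
[ 0.4720132  -0.28181617  0.33306532] 0.028935160879676177 59.346113204956055
shift [-108.4  208.4   22.3] turn 0.026 0.026 yaw0 -2.785
```

The opening is 29 mm where the first grasp gave 8 mm, so I'll look before going on.

Run:
```python
from h import *
c=cam('wrist'); s=cam('scene'); t=cam('top')
a=cv2.resize(np.clip(c['pixels'][150:350,150:350,::-1]*2.0,0,255).astype('uint8'),(400,400),interpolation=cv2.INTER_CUBIC)
b=cv2.resize(np.clip(t['pixels'][150:230,300:380,::-1]*1.5,0,255).astype('uint8'),(400,400),interpolation=cv2.INTER_CUBIC)
cv2.imwrite('pics/odd.png',np.hstack([a,b]))
```

```text
(no output)
```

View pics/odd.png

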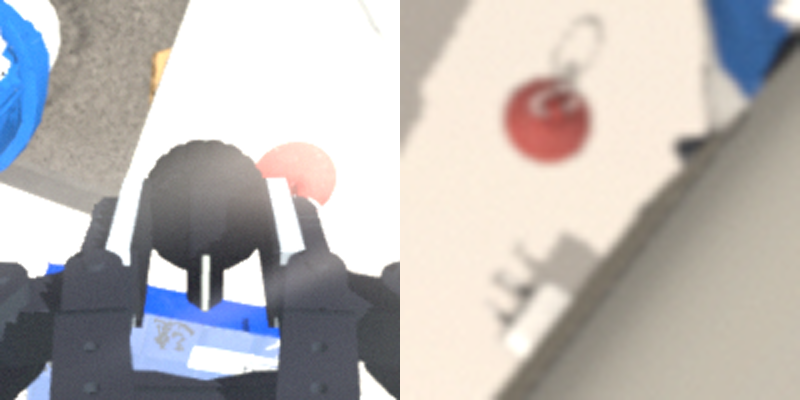

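The fingers caught the sides of the hub instead of the grip bar: the left panel shows the hub between the pads, with the nose down at (205,300). I'll set it down on the same spot, open and grip a little higher.

Request:
jog_arm([
  [0,0,45,0,5],
  [0,0,90,0,5],
  [0,0,125,0,5],
  [0,0,137,0,5],
  [0,0,137,0,5],
  [0,0,137,0,35],
  [0,0,137,0,45],
  [0,0,137,0,50],
  [0,0,100,0,60],
  [0,0,50,0,60],
  [0,0,31,0,60],
  [0,0,31,0,60],
  [0,0,31,0,60],
])

```text
time_s: 16.27
tcp_pos: [0.4714, -0.2814, 0.2978]
eef_rot: [-0.177, 0.984, 0.0, -0.0]
wrist_force: [-0.5, 0.4, -1.2]
gripper_width: 0.0601
grasp_force: 0.0
```

Run:
```python
from h import *
c=cam('wrist'); np.savez('w_knob3.npz',**c); k,y=knob(c,(218,280,155,230)); go([*k,.200],y-np.pi)
```

```text
hub [ 0.4736 -0.281 ] yaw 0.355 n 48 line lateral off mm 0.34
shift [-2.3 -0.6 97.5] turn 0.001 0.001 yaw0 -2.785
```

Request:
jog_arm([
  [-2,-1,30,0,25],
  [-2,-1,60,0,20],
  [-2,-1,85,0,20],
  [-2,-1,97,0,20],
  [-2,-1,101,0,20],
  [-2,-1,101,0,20],
  [-2,-1,101,0,5],
  [-2,-1,101,0,5],
  [-2,-1,101,0,5],
  [-2,-1,101,0,5],
])

```text
time_s: 17.58
tcp_pos: [0.474, -0.2819, 0.1984]
eef_rot: [-0.177, 0.984, -0.0, 0.0]
wrist_force: [-1.5, 0.6, 5.9]
gripper_width: 0.0076
grasp_force: 61.0
```

Request:
jog_arm([
  [0,0,-40,0,5],
  [0,0,-90,0,5],
  [0,0,-130,0,5],
  [0,0,-130,0,5],
])

```text
time_s: 18.08
tcp_pos: [0.4743, -0.2821, 0.3309]
eef_rot: [-0.177, 0.984, -0.002, 0.002]
wrist_force: [-0.3, 0.3, -1.3]
gripper_width: 0.0075
grasp_force: 60.2
```

Run:
```python
from h import *
o=robot.get_obs(); print(o['tcp_pos'],o['gripper_width'],o['grasp_force'])
go([.5010,-.0489,.31],.33-np.pi)
```

```text
[ 0.4742613  -0.28208919  0.33088308] 0.007515208836457726 60.227766036987305
shift [-106.3  209.3   20.1] turn 0.026 0.026 yaw0 -2.785
```

Request:
jog_arm([
  [-21,42,0,0,5],
  [-43,84,0,0,5],
  [-64,126,0,0.01,5],
  [-85,168,0,0.02,5],
  [-106,209,0,0.025,5],
  [-106,209,20,0.025,5],
  [-106,209,20,0.025,5],
  [-106,209,20,0.025,5],
])

```text
time_s: 19.08
tcp_pos: [0.5003, -0.0493, 0.3076]
eef_rot: [-0.165, 0.986, 0.0, -0.0]
wrist_force: [-0.9, 0.9, 0.7]
gripper_width: 0.0079
grasp_force: 60.2
```

Run:
```python
from h import *
o=robot.get_obs(); print(o['tcp_pos'],o['gripper_width'],o['grasp_force'],o['wrist_force'])
go([.5010,-.0489,.284],.33-np.pi)
c=cam('wrist'); 
a=cv2.resize(np.clip(c['pixels'][150:300,150:350,::-1]*2.0,0,255).astype('uint8'),(800,600),interpolation=cv2.INTER_CUBIC); cv2.imwrite('pics/over.png',a)
```

```text
[ 0.50033461 -0.04932809  0.30764611] 0.007900051778280815 60.23292660713196 [-0.9243354   0.88058647  0.72641992]
shift [-0.8  0.2 23.6] turn 0.001 0.001 yaw0 -2.811
```

View pics/over.png

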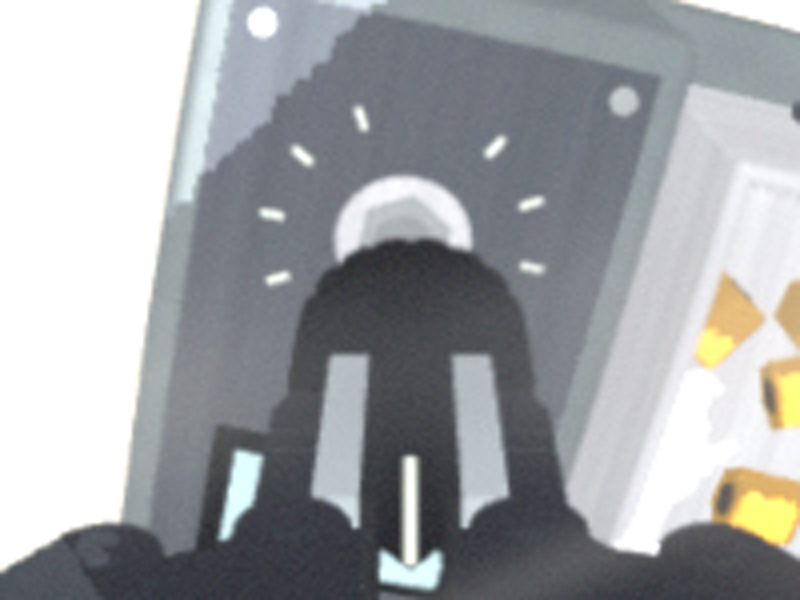

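The knob is held by its bar, upright over the shaft's bushing (ring at (403,230), hub centred at about (410,310), spacers at the right). I'll lower it gently onto the shaft.

Request:
jog_arm([
  [-1,0,10,0,5],
  [-1,0,18,0,5],
  [-1,0,22,0,5],
  [-1,0,24,0,5],
  [-1,0,26,0,5],
  [-1,0,27,0,5],
  [-1,0,28,0,5],
  [-1,0,28,0,5],
])

```text
time_s: 20.12
tcp_pos: [0.5013, -0.0488, 0.28]
eef_rot: [-0.165, 0.986, -0.0, 0.0]
wrist_force: [-2.9, -2.0, 5.2]
gripper_width: 0.0075
grasp_force: 60.9
```

Request:
jog_arm([
  [0.7,-0.2,0,0,5],
  [0.7,-0.2,1,0,5],
  [0.7,-0.2,2,0,5],
  [0.7,-0.2,2,0,5],
])

```text
time_s: 20.62
tcp_pos: [0.5007, -0.0492, 0.2776]
eef_rot: [-0.165, 0.986, -0.0, -0.0]
wrist_force: [-1.1, -4.7, 3.0]
gripper_width: 0.0075
grasp_force: 60.5
```

Request:
jog_arm([
  [0.2,-0.7,0,0,5],
  [0.2,-0.7,1,0,5],
  [0.2,-0.7,2,0,5],
  [0.2,-0.7,3,0,5],
  [0.2,-0.7,3,0,5],
])

```text
time_s: 21.25
tcp_pos: [0.5007, -0.0497, 0.2745]
eef_rot: [-0.165, 0.986, 0.0, -0.0]
wrist_force: [0.5, -2.1, -0.1]
gripper_width: 0.0076
grasp_force: 60.2
```

Run:
```python
from h import *
o=robot.get_obs(); print(o['tcp_pos'],o['wrist_force'],o['torque'])
```

```text
[ 0.50068621 -0.04971955  0.27453662] [ 0.53987179 -2.09664944 -0.0578992 ] [-0.55816478 -0.0696724  -0.0326812 ]
```

Request:
jog_arm([
  [0,-0.4,1,0,5],
  [0,-0.4,2,0,5],
  [0,-0.4,3,0,5],
  [0,-0.4,4,0,5],
  [0,-0.4,5,0,5],
  [0,-0.4,6,0,5],
  [0,-0.4,6,0,5],
  [0,-0.4,6,0,5],
])

```text
time_s: 22.25
tcp_pos: [0.5008, -0.0501, 0.2688]
eef_rot: [-0.165, 0.986, 0.0, 0.0]
wrist_force: [-0.9, 1.4, 4.1]
gripper_width: 0.0077
grasp_force: 60.8
```

Request:
jog_arm([
  [0,0,1,0,5],
  [0,0,2,0,5],
  [0,0,3,0,5],
  [0,0,4,0,5],
  [0,0,5,0,5],
  [0,0,5,0,5],
  [0,0,5,0,5],
])

```text
time_s: 23.12
tcp_pos: [0.5008, -0.0501, 0.2657]
eef_rot: [-0.165, 0.986, -0.001, 0.001]
wrist_force: [-6.6, 1.8, 25.1]
gripper_width: 0.0075
grasp_force: 63.5
```

Request:
jog_arm([
  [0,0,-0.5,0,5],
  [0,0,-0.5,0,5],
  [0,0,-0.5,0,5],
  [0,0,-0.5,0,5],
  [0,0,-0.5,0,5],
  [0,0,-0.5,0,5],
])

```text
time_s: 23.88
tcp_pos: [0.5008, -0.0501, 0.2658]
eef_rot: [-0.165, 0.986, -0.0, 0.001]
wrist_force: [-6.6, 2.4, 21.6]
gripper_width: 0.0077
grasp_force: 62.9
```

Run:
```python
from h import *
o=robot.get_obs(); print(o['tcp_pos'],o['wrist_force'],o['torque'],o['grasp_force'])
t=cam('top'); c=cam('wrist')
px=c['pixels'].astype(int); m=(px[...,0]>120)&(px[...,2]<.55*px[...,0])&(px[...,1]>.5*px[...,0]); print('brass px',np.argwhere(m).mean(0),m.sum())
W=world(t); print('bar z',W[165:185,167:172,2].max(), 'tray floor z',np.median(W[165:185,195:220,2]))
```

```text
[ 0.50081651 -0.05010684  0.26579204] [-6.62595153  2.37736182 21.61828239] [0.40750003 1.32393504 0.00921113] 62.8752601146698
brass px [226.81450253 286.31871838] 593
bar z 1.075753938003013 tray floor z 0.09172645871349813
```

```bash
python3 -c "
from cell import robot
print(robot.sign_off())"
```

```text
the job is handed in; nothing more can be done
None
```

I handed the job in at about 24 s, but the sign-off gave no verdict: all five spacers are in the hopper, the tray is flat again, and the gripper still holds the knob on the shaft, pushed in to its stop (about 22 N against the 8 N spring), after one mis-grip on the knob's hub that I set back down on the spot and redid.

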